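# Put the ink containers back in their own drip trays

## Task

The three containers on the inking bench have been put back in each other's drip trays. Swap them round, using the empty plywood board or any other free spot on the way, so that the round tin, the square can and the oblong can each stand upright in the middle of the drip tray of their own shape, the square and oblong cans lined up with their trays' sides. Lift and set them down without tipping or dropping them, and leave the roller, the ink bottle and the palette knife where they are.

Things in the scene. Friction and masses are not known exactly. Their poses are not given: they have to be found in the camera images.
- round_tin_mid (a point): Round bare-metal ink tin with a recessed lid, standing upright; 62 mm diameter, 62 mm tall, about 0.4 kg. This point: its centre, 31 mm above its underside; z up its axis. It belongs in the round tray.
- square_can_mid (a point): Square metal can, 54 x 54 mm and 66 mm tall, with a low black screw cap (30 mm across, 8 mm high) in the middle of its top, standing upright, about 0.4 kg. This point: centre of the can's body, 33 mm above its underside; x and y square to its flat sides, z up. It belongs in the square tray.
- oblong_can_mid (a point): Oblong flat metal can, 74 mm long (x) by 38 mm wide (y) and 70 mm tall, with a small black cap (18 mm across, 10 mm high) on its top, 22 mm from the middle towards +x, standing upright, about 0.4 kg. This point: centre of the can's body, 35 mm above its underside; z up. It belongs in the oblong tray; either way round will do.
- round_tray: Round drip tray, 108 mm across outside, 100 mm inside; fixed to the bench, grey plastic, low rim 8 mm high and 4 mm thick, inner floor 4 mm above the bench. Origin: centre of its underside, on the bench.
- square_tray: Square drip tray, 100 x 100 mm outside, 92 x 92 mm inside; fixed to the bench, grey plastic, low rim 8 mm high and 4 mm thick, inner floor 4 mm above the bench. Origin: centre of its underside, on the bench, x and y along its sides.
- oblong_tray: Oblong drip tray, 132 mm long (x) by 88 mm wide (y) outside, 124 x 80 mm inside; fixed to the bench, grey plastic, low rim 8 mm high and 4 mm thick, inner floor 4 mm above the bench. Origin: centre of its underside, on the bench.
- board: Bare plywood offcut, 120 x 120 mm, 10 mm thick, fixed to the bench and empty: a free spot on which to park a container. Origin: centre of its underside, on the bench (top 10 mm above).
- brayer: Hand ink roller lying on the bench, bystander: about 190 mm long, 85 mm wide, 36 mm high; black roller at its +x end (75 mm from its origin), wooden handle at -x. Origin: on the bench, near its middle.
- ink_bottle: Black plastic ink bottle standing on the bench, bystander: 56 mm diameter, 140 mm tall. Origin: centre of its underside.
- palette_knife: Palette knife lying on the bench, bystander: about 190 mm long (x), 26 mm wide, 16 mm high; wooden handle to -x, steel blade to +x. Origin: on the bench, at its middle.
There are look-alikes about, which are no part of the job. Leave any orange or turquoise look-alike of the round_tray alone.

How it is judged (in metres and radians):
At the end, for the whole second after the job is handed in: Each container stands on the floor of the tray of its own shape, its centre within 13 mm of the tray's centre, upright (within 3 degrees), the square and oblong cans lined up with the tray's sides within 12 degrees (any side, either way round), all released and at rest (horizontal distance between round_tin_mid and round_tray below 0.013 m and z of round_tin_mid in the frame of round_tray between 0.031 and 0.039 m and angle between each of round_tin_mid, square_can_mid, oblong_can_mid's own z axis and vertical below 0.06 rad and linear speed of each of round_tin, square_can, oblong_can below 0.02 m/s and angular speed of each of round_tin, square_can, oblong_can below 0.2 rad/s and contact force between the fingers and round_tin below 0.1 N and horizontal distance between square_can_mid and square_tray below 0.013 m and z of square_can_mid in the frame of square_tray between 0.033 and 0.041 m and contact force between the fingers and square_can below 0.1 N and horizontal distance between oblong_can_mid and oblong_tray below 0.013 m and z of oblong_can_mid in the frame of oblong_tray between 0.035 and 0.043 m and contact force between the fingers and oblong_can below 0.1 N and angle between the x axis of oblong_can_mid and the x axis of oblong_tray, either way round below 0.21 rad and (angle between the x axis of square_can_mid and the x axis of square_tray, either way round below 0.21 rad or angle between the x axis of square_can_mid and the y axis of square_tray, either way round below 0.21 rad)); the robot touches nothing.
It fails at once if a container is tipped more than 35 degrees (angle between any of round_tin_mid, square_can_mid, oblong_can_mid's own z axis and vertical above 0.61 rad).
It fails at once if a container is dropped or thrown (faster than 0.7 m/s out of the gripper) ((linear speed of round_tin above 0.7 m/s and contact force between the fingers and round_tin below 0.1 N) or (linear speed of square_can above 0.7 m/s and contact force between the fingers and square_can below 0.1 N) or (linear speed of oblong_can above 0.7 m/s and contact force between the fingers and oblong_can below 0.1 N)).
It fails at once if the roller, ink bottle or palette knife is moved more than 30 mm or knocked over ((distance of brayer from where it was at the start of the episode above 0.03 m or angle between brayer's own z axis and vertical above 0.5 rad) or (distance of ink_bottle from where it was at the start of the episode above 0.03 m or angle between ink_bottle's own z axis and vertical above 0.5 rad) or (distance of palette_knife from where it was at the start of the episode above 0.03 m or angle between palette_knife's own z axis and vertical above 0.5 rad)).
It also fails if it takes over 112 s, if anything falls off the work surface, if the arm or the gripper's body presses on something with over 40 N, if the wrist force passes 120 N, or if a joint passes its speed limit or range.

## Robot

A 7-joint arm with a two-finger parallel gripper is mounted at the origin on the work surface. World frame = base frame: x ahead of the robot, y to its left, z up, the work surface at z = 0. Lengths are in m, angles in degrees, forces in N, time in s.
With the tool pointing down it reaches from about 0.35 to 0.9 m from the base axis. Payload 8.1 kg.
Tool frame: the origin (TCP) lies on the centre line of the jaws, within the pads' length; the fingertips stand 19 mm ahead of it and the grasp point (between the pads) is the TCP; z points along the fingers, y is the line along which they close (so a half turn about z gives the same grasp; the last joint's range is limited). The gripper opens to 92 mm and grips with 3 to 60 N. Pads are 19 mm wide; open, the fingers measure 130 mm over their backs; the gripper's body (75 mm by 190 mm) begins 47 mm behind the grasp point.
Start: joints at [-69.305, 24.895, 1.432, 90.138, -0.665, 64.973, -4.303], TCP at [0.28, 0.559, 0.246] pointing down, gripper open.
Joint ranges: [-149.89, 149.89], [-25.12, 119.58], [-72.63, 75.52], [4.76, 147.25], [-75.54, 255.54], [6.69, 114.76], [-157.13, 157.13]. Speed limits (degrees/s): [127.2, 127.2, 172.46, 172.46, 180, 180, 180].

## Interface

Orientations are given as a 3x3 rotation matrix whose columns are the frame's x, y, z axes.
In Python, from cell import manip gives the robot as it stands. The module is installed in compiled form; this text tells all that it offers. Calls block until the motion is done:
- manip.move_ptp(position, orientation): joint-space move of the TCP to a pose.
- manip.move_straight(position, attitude=None, feed=0.15, contact_N=None): straight line of the TCP; attitude=None keeps the orientation; feed is the mean speed in m/s. With contact_N (N) it stops when the force on the tool has changed by that much, and returns True; else False.
- manip.goto_joints(angles): joint-space move.
- manip.gripper_to(opening, grip_force=None): finger opening in m; grip_force is the grip in N (None keeps the last); returns when the fingers have stopped.
- manip.wait(seconds).
- manip.inverse_kinematics(position, orientation): joint angles nearest the present ones, or None.
- manip.get_state(): the state.
- manip.read_camera(name): name is "side" or "top" or "wrist"; returns a dict with "img" (480x640x3 uint8, blue, green, red), "fovy" (degrees; the focal length in pixels is half the picture's height over the tangent of half this angle, whatever the lens; pixels are square), "cx", "cy" (the principal point, pixels), "k1" (the pictures are not rectified: a ray, as slopes to the right and down, at radius r is drawn at 1 + k1 r^2 times it, then the intrinsics apply), "rvec" (rotation vector, rad) and "tvec" (3), from world to camera coordinates, as OpenCV has them; the wrist camera has in their place "T_tool_cam" (4x4, takes a point from camera to tool coordinates, whose origin is the TCP and whose axes are the flange's). Camera axes: x right, y down, z forward; pixel columns grow to the right and rows downward; lengths in m; the calibration is good to about 2 mm. A picture is of the moment at which its call begins: read the wrist's pose just before it. There is no depth.
A pose or a line that the arm cannot do raises manip.IKError and nothing moves.
- manip.close_job(): hands the job in; it is judged then, once.
Trained networks look in a picture, given as the dict that the camera call returned (one of the last four; its "shot" number tells which), for a name from the list of things; names that differ only in an ending like _2 or _b are one class to them, and where a whole thing is asked for, a point or a joint stands for the part that bears it (a point fixed in the world has none). Each returns a list of dicts, best first, with "conf" (0 to 1); they miss things now and then, are a little off and sometimes report something else, mostly with a low value. They report only what shows in the picture. A call takes as long as a camera call. They do not tell look-alikes from the thing itself.
- manip.look_for(picture, query): "xy" ([column, row] in pixels, amid what is visible of it).
- manip.tip_of(picture, query): "xy" ([column, row] in pixels: a listed point, or the origin of a listed thing).
The state is a dict: "clock": time; "joint_positions": joint angles; "dq": joint speeds; "joint_efforts": joint torques, N m; "ee_pos": TCP position; "orientation": TCP orientation; "force": force on the tool from outside, world axes, zero at the start; "moment": the same for the moment, N m; "finger_gap": finger opening in m; "gripper_force": force on a finger pad.
Only numpy, scipy, OpenCV 4.12 (cv2) and the standard library are available. Lean on these libraries where they do the work, as an engineer would, in place of code of your own. Each camera call takes 0.05 s, during which the arm holds its last target. There are 200 camera calls.

## Working session

There is one attempt and no reset: what is moved stays moved. The work goes in short steps, each a Python script; the robot and the scene stay as the last script left them, time stands still between calls to the robot, and variables do not carry over. Pictures are saved under pics/ and viewed, at most 14 in all, crops included, and the job is handed in when it is done.

```bash
mkdir -p pics
cat > h.py <<'E'
import numpy as np, cv2
from cell import manip
def K(p):
    f=240/np.tan(np.radians(p["fovy"])/2)
    return np.array([[f,0,p["cx"]],[0,f,p["cy"]],[0,0,1]]),np.array([p["k1"],0,0,0,0.])
def ext(p,st=None):
    if "rvec" in p:
        R=cv2.Rodrigues(np.array(p["rvec"],float))[0]; return R,np.array(p["tvec"],float).ravel()
    T=np.eye(4);T[:3,:3]=st["orientation"];T[:3,3]=st["ee_pos"]
    M=np.linalg.inv(T@np.array(p["T_tool_cam"])); return M[:3,:3],M[:3,3]
def toz(p,uv,z,st=None):
    k,d=K(p);R,t=ext(p,st)
    n=cv2.undistortPoints(np.array(uv,float).reshape(-1,1,2),k,d).reshape(-1,2)
    r=np.c_[n,np.ones(len(n))]@R; c=-R.T@t
    return c+r*((z-c[2])/r[:,2])[:,None]
def proj(p,X,st=None):
    k,d=K(p);R,t=ext(p,st)
    return cv2.projectPoints(np.array(X,float).reshape(-1,1,3),cv2.Rodrigues(R)[0],t,k,d)[0].reshape(-1,2)
def shot(n,name=None):
    st=manip.get_state();p=manip.read_camera(n)
    if name: cv2.imwrite(f"pics/{name}.png",p["img"])
    return p,st
E
python3 - <<'E'
from h import *
Z=dict(round_tin_mid=.035,square_can_mid=.037,oblong_can_mid=.039)
for cam in("top","side"):
    p,st=shot(cam,cam+"0")
    for q in "round_tin_mid square_can_mid oblong_can_mid round_tray square_tray oblong_tray board brayer ink_bottle palette_knife".split():
        r=manip.tip_of(p,q)
        print(cam,q,[(np.round(d["xy"]),round(d["conf"],2),np.round(toz(p,d["xy"],Z.get(q,0))[0][:2],3)) for d in r[:3]])
print(manip.get_state()["clock"])
E
```

```text
top round_tin_mid [(array([171., 176.]), 0.57, array([0.593, 0.23 ]))]
top square_can_mid [(array([425., 230.]), 0.58, array([ 0.478, -0.27 ])), (array([322., 186.]), 0.24, array([ 0.566, -0.07 ]))]
top oblong_can_mid [(array([244., 246.]), 0.72, array([0.449, 0.082]))]
top round_tray [(array([419., 229.]), 0.85, array([ 0.484, -0.263])), (array([407., 334.]), 0.76, array([ 0.277, -0.234])), (array([334., 295.]), 0.76, array([ 0.355, -0.091]))]
top square_tray [(array([243., 249.]), 0.65, array([0.449, 0.09 ])), (array([424., 230.]), 0.64, array([ 0.483, -0.274]))]
top oblong_tray [(array([173., 178.]), 0.6, array([0.597, 0.236]))]
top board [(array([323., 186.]), 0.78, array([ 0.575, -0.071])), (array([427., 228.]), 0.19, array([ 0.486, -0.28 ]))]
top brayer []
top ink_bottle []
top palette_knife [(array([150., 268.]), 0.96, array([0.412, 0.28 ])), (array([170., 175.]), 0.69, array([0.603, 0.244]))]
side round_tin_mid [(array([265., 161.]), 0.87, array([0.599, 0.249]))]
side square_can_mid [(array([469., 274.]), 0.31, array([ 0.636, -0.287]))]
side oblong_can_mid [(array([257., 219.]), 0.75, array([0.453, 0.099]))]
side round_tray [(array([406., 333.]), 0.94, array([ 0.473, -0.273])), (array([310., 389.]), 0.81, array([ 0.281, -0.233])), (array([287., 310.]), 0.7, array([ 0.36 , -0.091]))]
side square_tray [(array([262., 234.]), 0.61, array([0.455, 0.092]))]
side oblong_tray [(array([266., 175.]), 0.68, array([0.594, 0.244]))]
side board [(array([360., 245.]), 0.6, array([ 0.578, -0.072]))]
side brayer [(array([469., 272.]), 0.68, array([ 0.674, -0.271]))]
side ink_bottle [(array([498., 378.]), 0.98, array([ 0.509, -0.433]))]
side palette_knife [(array([191., 204.]), 0.56, array([0.407, 0.28 ])), (array([468., 272.]), 0.31, array([ 0.674, -0.268]))]
1.1
```

View pics/top0.png

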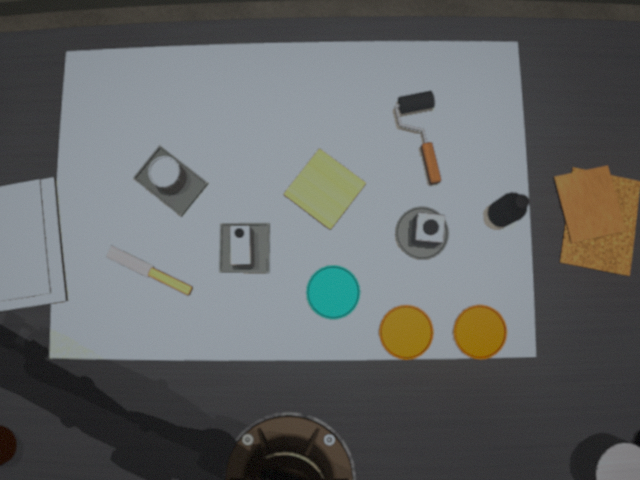

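View pics/side0.png

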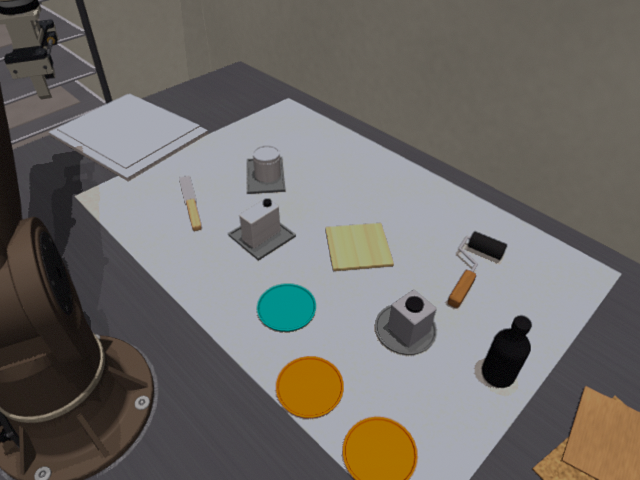

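Top and side agree. The round tin is in the oblong tray (top 170,176), the oblong can in the square tray (244,247), and the square can in the round tray (425,230). The board is free at (323,187). Next, wrist close-ups.

```bash
cat >> h.py <<'E'
def down(yaw):
    c,s=np.cos(yaw),np.sin(yaw)   # yaw = direction of tool x
    return np.array([[c,s,0],[s,-c,0],[0,0,-1.]])
E
python3 - <<'E'
from h import *
import pickle
st=manip.get_state();print(np.round(st["orientation"],2).tolist())
p,_=shot("wrist");T=np.array(p["T_tool_cam"]);print(np.round(T,3).tolist(),p["fovy"],p["k1"])
R=np.array([[0,-1,0],[0,0,0],[0,0,0]])
P={}
y0=np.arctan2(st["orientation"][1][0],st["orientation"][0][0])
for n,xy in dict(ob=(.595,.24),sq=(.45,.09),rd=(.48,-.27)).items():
    R=down(0); 
    off=(R@T[:3,3])[:2]; vis=R@T[:3,2]  # aim optical axis at xy
    z=.30; c=R@T[:3,3]+[0,0,z]; a=c+vis*((.03-c[2])/vis[2])
    manip.move_ptp([xy[0]-a[0],xy[1]-a[1],z],R)
    p,s=shot("wrist","w_"+n);P[n]=(p,s)
    print(n,s["clock"],np.round(s["ee_pos"],3))
    for q in "round_tin_mid square_can_mid oblong_can_mid round_tray square_tray oblong_tray board".split():
        Z=dict(round_tin_mid=.035,square_can_mid=.037,oblong_can_mid=.039)
        print(q,[(np.round(d["xy"]),round(d["conf"],2),np.round(toz(p,d["xy"],Z.get(q,0),s)[0][:2],4)) for d in manip.tip_of(p,q) if d["conf"]>.3])
pickle.dump(P,open("P.pkl","wb"))
cv2.imwrite("pics/m.png",cv2.resize(np.vstack([np.hstack([P["ob"][0]["img"],P["sq"][0]["img"]]),np.hstack([P["rd"][0]["img"]]*2)]),(800,600),interpolation=cv2.INTER_AREA))
E
```

```text
[[-0.89, 0.45, 0.0], [0.45, 0.89, 0.0], [-0.0, 0.0, -1.0]]
[[-0.001, -0.966, -0.259, 0.068], [1.0, -0.001, -0.0, -0.0], [-0.0, -0.259, 0.966, -0.139], [0.0, 0.0, 0.0, 1.0]] 68.87377999305019 0.017954383622720317
ob 2.9083 [0.636 0.241 0.3  ]
round_tin_mid [(array([325., 243.]), 0.88, array([0.5944, 0.2342]))]
square_can_mid []
oblong_can_mid [(array([442., 349.]), 0.71, array([0.4544, 0.084 ])), (array([322., 241.]), 0.31, array([0.5975, 0.2376]))]
round_tray []
square_tray [(array([429., 337.]), 0.71, array([0.4482, 0.0882]))]
oblong_tray []
board [(array([562., 252.]), 0.7, array([ 0.5726, -0.0736]))]
sq 4.15 [0.493 0.091 0.301]
round_tin_mid [(array([187., 112.]), 0.97, array([0.5992, 0.2346]))]
square_can_mid [(array([639., 218.]), 0.97, array([ 0.4817, -0.2779]))]
oblong_can_mid [(array([458., 139.]), 0.66, array([ 0.5706, -0.0611]))]
round_tray [(array([607., 216.]), 0.61, array([ 0.4776, -0.2717]))]
square_tray []
oblong_tray [(array([457., 140.]), 0.35, array([ 0.5696, -0.0746]))]
board [(array([458., 140.]), 0.83, array([ 0.5701, -0.0758]))]
rd 5.9 [ 0.522 -0.269  0.3  ]
round_tin_mid []
square_can_mid []
oblong_can_mid [(array([ 25., 266.]), 0.77, array([0.4533, 0.0824])), (array([ 45., 259.]), 0.68, array([0.4619, 0.0579]))]
round_tray [(array([294., 369.]), 0.82, array([ 0.2837, -0.2315])), (array([396., 371.]), 0.82, array([ 0.2799, -0.378 ]))]
square_tray [(array([ 41., 254.]), 0.57, array([0.4554, 0.0932]))]
oblong_tray []
board [(array([162., 164.]), 0.74, array([ 0.5711, -0.0763]))]
```

View pics/m.png

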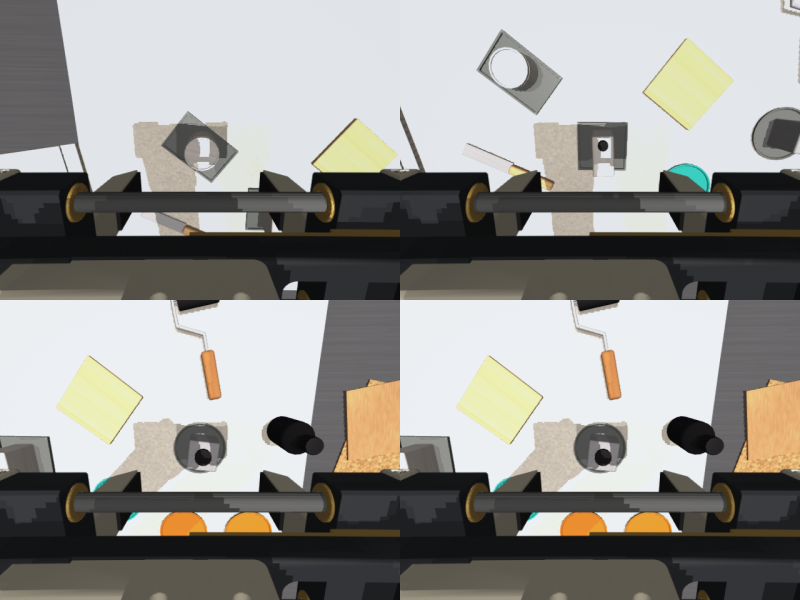

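Each close-up has the target half under the gripper's shadow. I'll re-shoot with the target straight below the camera, in the upper half of the picture, and rectify.

```bash
cat >> h.py <<'E'
def look(xy,name,z=.30):
    manip.move_ptp([xy[0]-.068,xy[1],z],down(0))
    return shot("wrist",name)
def rect(p,s,c,z,half=.1,n=400):
    # orthographic-like map at height z: image right = -y, image up = +x
    g=np.linspace(half,-half,n)
    X,Y=np.meshgrid(g,g,indexing="ij")
    uv=proj(p,np.stack([c[0]+X,c[1]+Y,np.full_like(X,z)],-1),s).reshape(n,n,2).astype(np.float32)
    return cv2.remap(p["img"],uv[...,0],uv[...,1],cv2.INTER_LINEAR)
E
python3 - <<'E'
from h import *
import pickle
P={}
C=dict(rd=(.48,-.27),sq=(.45,.09),ob=(.595,.24))
for n,xy in C.items():
    P[n]=look(xy,"v_"+n); print(P[n][1]["clock"])
pickle.dump(P,open("P.pkl","wb"))
r=[rect(*P[n],C[n],z) for n,z in(("rd",.008),("sq",.008),("ob",.008))]
cv2.imwrite("pics/r.png",np.hstack(r)[:,:1200])
for i,n in enumerate(C): cv2.imwrite(f"pics/r_{n}.png",r[i])
cv2.imwrite("pics/r800.png",cv2.resize(np.hstack(r),(798,266),interpolation=cv2.INTER_AREA))
E
```

```text
6.8167
8.2167
9.1083
```

View pics/r800.png

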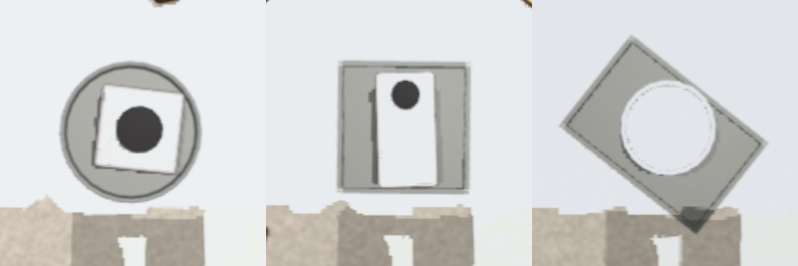

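```bash
cat > fit.py <<'E'
from h import *
def px2w(c,q): return np.array([c[0]+.1-q[1]*.2/399, c[1]+.1-q[0]*.2/399])
def fit(p,s,c,ztop,round_tray=False,rowmax=312,vis=None):
    out={}
    g=cv2.cvtColor(rect(p,s,c,.008),cv2.COLOR_BGR2GRAY)
    m=(g<205).astype(np.uint8); m[rowmax:]=0
    n,l,st,ce=cv2.connectedComponentsWithStats(m)
    k=1+np.argmax(st[1:,4]); pts=np.argwhere(l==k)[:,::-1].astype(np.int32)
    h=cv2.convexHull(pts).reshape(-1,2); v=cv2.cvtColor(g,cv2.COLOR_GRAY2BGR)
    hm=np.zeros_like(m);cv2.fillConvexPoly(hm,h,1)
    if round_tray:
        q,r=cv2.minEnclosingCircle(h); out["tray"]=(px2w(c,q),r*.4/399,0)
        cv2.circle(v,tuple(int(a) for a in q),int(r),(0,0,255),1)
    else:
        b=cv2.minAreaRect(h); out["tray"]=(px2w(c,b[0]),np.array(b[1])*.2/399,b[2])
        cv2.polylines(v,[cv2.boxPoints(b).astype(int)],1,(0,0,255))
    if ztop:
        g2=cv2.cvtColor(rect(p,s,c,ztop),cv2.COLOR_BGR2GRAY)
        A=cv2.erode(hm,np.ones((9,9)))  # approx tray area
        m2=((g2>205)&(A>0)).astype(np.uint8)
        n,l,st,ce=cv2.connectedComponentsWithStats(m2); k=1+np.argmax(st[1:,4])
        h2=cv2.convexHull(np.argwhere(l==k)[:,::-1].astype(np.int32))
        b=cv2.minAreaRect(h2); out["can"]=(px2w(c,b[0]),np.array(b[1])*.2/399,b[2])
        v2=cv2.cvtColor(g2,cv2.COLOR_GRAY2BGR); cv2.polylines(v2,[cv2.boxPoints(b).astype(int)],1,(0,0,255)); v=np.hstack([v,v2])
    if vis: cv2.imwrite(vis,v)
    return out
E
python3 - <<'E'
from fit import *
import pickle
P=pickle.load(open("P.pkl","rb"))
for n,c,z in(("rd",(.48,-.27),.070),("sq",(.45,.09),.074),("ob",(.595,.24),.066)):
    for k,v in fit(*P[n],c,z,n=="rd",vis=f"pics/f_{n}.png").items(): print(n,k,np.round(v[0],4),np.round(v[1],4),round(v[2],2))
E
```

```text
rd tray [ 0.4804 -0.2683] 0.1075 0
rd can [ 0.4827 -0.2744] [0.051  0.0514] 6.48
sq tray [0.4541 0.0864] [0.1    0.1002] 0.67
sq can [0.4526 0.0849] [0.0723 0.0362] 88.43
ob tray [0.5937 0.2412] [0.1328 0.0892] 38.28
ob can [0.599  0.2375] [0.0607 0.0607] 90.0
```

The fits match the true sizes. Next: park the oblong can on the board.

```bash
cat >> h.py <<'E'
H=.22
def go(xy,z,yaw): manip.move_ptp([*xy,z],down(np.radians(yaw)))
def pick(xy,yaw,z,op=.092):
    manip.gripper_to(op); go(xy,H,yaw)
    if manip.move_straight([*xy,z],feed=.12,contact_N=12): print("CONTACT on descent"); return
    manip.gripper_to(.02,35); s=manip.get_state(); print("gap",round(s["finger_gap"],4),"f",s["gripper_force"])
    manip.move_straight([*xy,H],feed=.15); s=manip.get_state(); print("lifted gap",round(s["finger_gap"],4),np.round(s["force"],1),s["clock"])
def place(xy,yaw,z):
    go(xy,H,yaw)
    manip.move_straight([*xy,z+.015],feed=.15)
    c=manip.move_straight([*xy,z-.003],feed=.02,contact_N=5)
    s=manip.get_state(); print("contact",c,"dz",round(s["ee_pos"][2]-z,4))
    manip.gripper_to(.092); manip.move_straight([*xy,H],feed=.2); print(manip.get_state()["clock"])
E
python3 - <<'E'
from h import *
for xy,y in(((.4827,-.2744),83.5),((.4541,.0864),89.3),((.599,.2375),51.7),((.4804,-.2683),90),((.5937,.2412),51.7),((.573,-.074),1.6)):
    for z in(.045,H):
        q=manip.inverse_kinematics([*xy,z],down(np.radians(y))); print(xy,y,None if q is None else np.round(q).tolist())
pick((.4526,.0849),1.6,.050,.07)
place((.573,-.074),1.6,.056)
E
```

```text
(0.4827, -0.2744) 83.5 [8.0, 34.0, 23.0, 113.0, -21.0, 37.0, 38.0]
(0.4827, -0.2744) 83.5 [-5.0, 23.0, 40.0, 104.0, -17.0, 59.0, 35.0]
(0.4541, 0.0864) 89.3 [-30.0, 27.0, 16.0, 125.0, -15.0, 29.0, -2.0]
(0.4541, 0.0864) 89.3 [-40.0, 11.0, 27.0, 116.0, -6.0, 54.0, -11.0]
(0.599, 0.2375) 51.7 [-41.0, 40.0, 23.0, 99.0, -21.0, 45.0, -46.0]
(0.599, 0.2375) 51.7 [-45.0, 29.0, 29.0, 91.0, -15.0, 64.0, -51.0]
(0.4804, -0.2683) 90 [8.0, 34.0, 21.0, 113.0, -20.0, 37.0, 43.0]
(0.4804, -0.2683) 90 [-5.0, 22.0, 39.0, 105.0, -16.0, 59.0, 40.0]
(0.5937, 0.2412) 51.7 [-42.0, 40.0, 23.0, 100.0, -21.0, 44.0, -47.0]
(0.5937, 0.2412) 51.7 [-46.0, 29.0, 29.0, 91.0, -15.0, 63.0, -52.0]
(0.573, -0.074) 1.6 [-20.0, 38.0, 33.0, 110.0, -30.0, 41.0, -58.0]
(0.573, -0.074) 1.6 [-29.0, 26.0, 45.0, 101.0, -21.0, 61.0, -65.0]
gap 0.0376 f 34.9996143579483
lifted gap 0.0375 [ 0.1  0.4 -4.9] 14.0
contact True dz 0.0001
18.6333
```

Run:
```python
from h import *
pick((.4827,-.2744),83.5,.046,.085)
place((.4541,.0864),89.3,.046)
pick((.599,.2375),51.7,.044)
place((.4804,-.2683),90,.044)
p,s=look((.573,-.074),"v_bd")
cv2.imwrite("pics/bd.png",np.hstack([rect(p,s,(.573,-.074),.080),rect(p,s,(.573,-.074),.010)]))
```

```text
gap 0.0538 f 35.00048875808716
lifted gap 0.0538 [-0.9 -0.3 -3.6] 23.9667
contact True dz -0.0001
29.0667
gap 0.0614 f 35.0000524520874
lifted gap 0.0616 [-0.5  0.3 -5.6] 33.6667
contact True dz -0.0
39.225
```

View pics/bd.png

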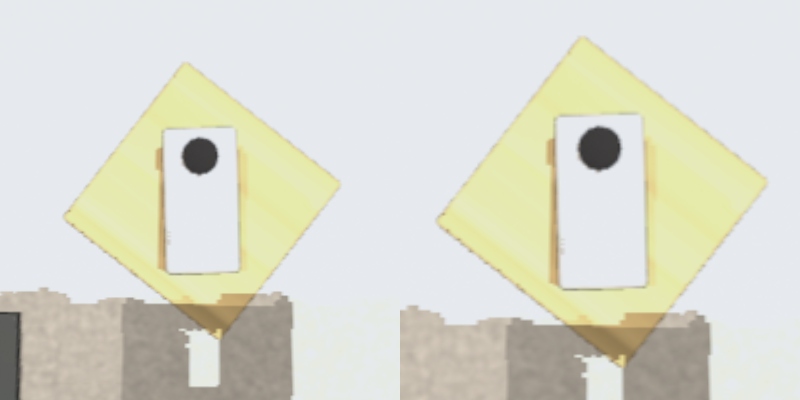

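The oblong can stands upright on the board, centred at (201,200) in the left crop, which is where it was set. Next it goes to its own tray, and then I check all three.

Run:
```python
from fit import *
pick((.573,-.074),1.6,.056,.07)
place((.5937,.2412),51.7,.050)
V=[]
for n,c,z in(("ob",(.5937,.2412),.074),("sq",(.4541,.0864),.070),("rd",(.4804,-.2683),.066)):
    p,s=look(c,"e_"+n); V.append(rect(p,s,c,z))
    for k,v in fit(p,s,c,z,n=="rd").items(): print(n,k,np.round(v[0],4),np.round(v[1],4),round(v[2],2))
V.append(cv2.resize(shot("side")[0]["img"],(400,400)))
cv2.imwrite("pics/e.png",cv2.resize(np.vstack([np.hstack(V[:2]),np.hstack(V[2:])]),(600,600)))
print(manip.get_state()["clock"])
```

```text
gap 0.0377 f 35.00008463859558
lifted gap 0.0373 [ 0.   1.2 -5.6] 45.4083
contact True dz 0.0
50.5
ob tray [0.5937 0.2412] [0.1325 0.0893] 38.37
ob can [0.594  0.2391] [0.0721 0.036 ] 38.29
sq tray [0.4509 0.0911] [0.1092 0.1067] 0.68
sq can [0.4522 0.0907] [0.1049 0.1003] 0.73
rd tray [ 0.4802 -0.2681] 0.1076 0
rd can [ 0.4814 -0.2696] [0.0617 0.0612] 90.0
53.8167
```

View pics/e.png

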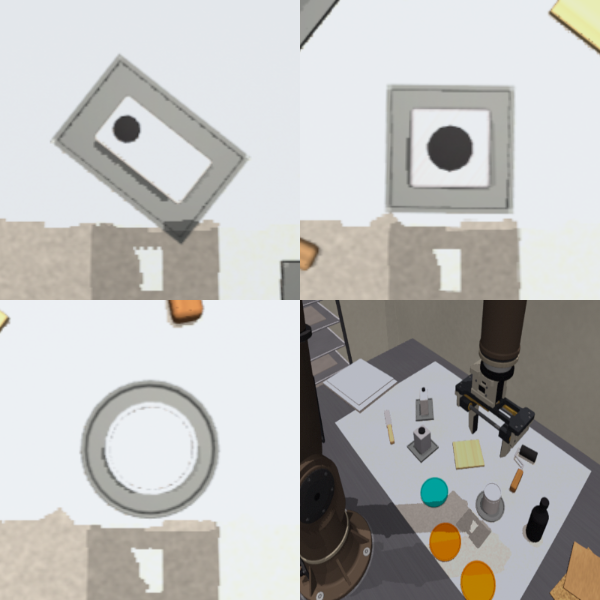

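All three stand centred and aligned. The square can's automatic fit picked up the wrong region, but the picture shows it at (450,148), within about 2 mm of its tray's centre. Handing in.

```bash
python3 -c "
from cell import manip
print(manip.close_job())"
```

```text
the job is handed in; nothing more can be done
None
```

I handed the job in at about 54 s of the 112 s allowed: the round tin, square can and oblong can each stand upright in their own tray, about 2 mm off centre or less and lined up in the last pictures, and the roller, bottle and knife were left alone (the judge's result was not shown).

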